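# Finish the criss-cross pile of toothpaste cartons at the aid desk

## Task

Two slim toothpaste cartons already lie side by side on the plywood board as the bottom layer of a criss-cross pile. Finish the pile with the three cartons of the same kind from the grey mat: lay two of them squarely across the bottom pair, one near each end of it and centred across it, then lay the last one on top in the middle, running the same way as the bottom pair. Keep the bottom pair where it is, and leave the short soap carton and the stapler alone.

Things in the scene. Friction and masses are not known exactly. Their poses are not given: they have to be found in the camera images.
- board_mid (a point): centre of the upper face of a fixed plywood board, 210 x 210 x 12 mm; its x axis runs along the bottom pair of cartons, y from one to the other, z up. The middle of the pile belongs here; a second-layer carton near each end of the bottom pair has its centre 55 mm from here along x, on either side (20 mm either way is good enough)
- base1_c (a point): bottom carton of the pile, loose on the board, 55 mm from its middle towards -y: a slim closed carton, white with a maroon band, 160 mm long, 40 mm wide, 32 mm high, about 140 g, rigid; the point is its centre (16 mm above its underside); its x axis runs along its length, y across its width, z up
- base2_c (a point): bottom carton of the pile, loose on the board, 55 mm from its middle towards +y: a slim closed carton, white with a maroon band, 160 mm long, 40 mm wide, 32 mm high, about 140 g, rigid; the point is its centre (16 mm above its underside); its x axis runs along its length, y across its width, z up
- carton1_c (a point): carton to be added to the pile, lying flat on the fixed grey mat (3 mm thick), its neighbours leaving at least 25 mm beside its middle; the three are alike and interchangeable: a slim closed carton, white with a maroon band, 160 mm long, 40 mm wide, 32 mm high, about 140 g, rigid; the point is its centre (16 mm above its underside); its x axis runs along its length, y across its width, z up
- carton2_c (a point): carton to be added to the pile, lying flat on the fixed grey mat (3 mm thick), its neighbours leaving at least 25 mm beside its middle; the three are alike and interchangeable: a slim closed carton, white with a maroon band, 160 mm long, 40 mm wide, 32 mm high, about 140 g, rigid; the point is its centre (16 mm above its underside); its x axis runs along its length, y across its width, z up
- carton3_c (a point): carton to be added to the pile, lying flat on the fixed grey mat (3 mm thick), its neighbours leaving at least 25 mm beside its middle; the three are alike and interchangeable: a slim closed carton, white with a maroon band, 160 mm long, 40 mm wide, 32 mm high, about 140 g, rigid; the point is its centre (16 mm above its underside); its x axis runs along its length, y across its width, z up
- carton1: the same first loose carton (origin at the centre of its underside)
- carton2: the same second loose carton (origin at the centre of its underside)
- carton3: the same third loose carton (origin at the centre of its underside)
- soap_c (a point): bystander: short soap carton of the same look, 80 x 56 x 34 mm, lying loose beside the slim cartons; the point is its centre
- stapler_c (a point): bystander: black stapler, 140 x 36 x 46 mm, lying loose beside the slim cartons; the point is 22 mm above its underside at its middle
Mind the look-alikes: they are no part of the job. Leave any orange or yellow look-alike of the carton1 alone.

How it is judged:
On the way, in this order (a step that is already met when the one before it is completed fails the run):
1. two cartons lie across the bottom pair, one near each end (((x of carton1_c in the frame of board_mid between -0.075 and -0.035 m and y of carton1_c in the frame of board_mid between -0.02 and 0.02 m and z of carton1_c in the frame of board_mid between 0.042 and 0.054 m and angle between the y axis of carton1_c and the x axis of board_mid, either way round below 0.175 rad) or (x of carton2_c in the frame of board_mid between -0.075 and -0.035 m and y of carton2_c in the frame of board_mid between -0.02 and 0.02 m and z of carton2_c in the frame of board_mid between 0.042 and 0.054 m and angle between the y axis of carton2_c and the x axis of board_mid, either way round below 0.175 rad) or (x of carton3_c in the frame of board_mid between -0.075 and -0.035 m and y of carton3_c in the frame of board_mid between -0.02 and 0.02 m and z of carton3_c in the frame of board_mid between 0.042 and 0.054 m and angle between the y axis of carton3_c and the x axis of board_mid, either way round below 0.175 rad)) and ((x of carton1_c in the frame of board_mid between 0.035 and 0.075 m and y of carton1_c in the frame of board_mid between -0.02 and 0.02 m and z of carton1_c in the frame of board_mid between 0.042 and 0.054 m and angle between the y axis of carton1_c and the x axis of board_mid, either way round below 0.175 rad) or (x of carton2_c in the frame of board_mid between 0.035 and 0.075 m and y of carton2_c in the frame of board_mid between -0.02 and 0.02 m and z of carton2_c in the frame of board_mid between 0.042 and 0.054 m and angle between the y axis of carton2_c and the x axis of board_mid, either way round below 0.175 rad) or (x of carton3_c in the frame of board_mid between 0.035 and 0.075 m and y of carton3_c in the frame of board_mid between -0.02 and 0.02 m and z of carton3_c in the frame of board_mid between 0.042 and 0.054 m and angle between the y axis of carton3_c and the x axis of board_mid, either way round below 0.175 rad))), for 0.2 s.
2. the last carton lies on top in the middle, along the bottom pair (((x of carton1_c in the frame of board_mid between -0.02 and 0.02 m and y of carton1_c in the frame of board_mid between -0.02 and 0.02 m and z of carton1_c in the frame of board_mid between 0.074 and 0.086 m and angle between the x axis of carton1_c and the x axis of board_mid, either way round below 0.175 rad) or (x of carton2_c in the frame of board_mid between -0.02 and 0.02 m and y of carton2_c in the frame of board_mid between -0.02 and 0.02 m and z of carton2_c in the frame of board_mid between 0.074 and 0.086 m and angle between the x axis of carton2_c and the x axis of board_mid, either way round below 0.175 rad) or (x of carton3_c in the frame of board_mid between -0.02 and 0.02 m and y of carton3_c in the frame of board_mid between -0.02 and 0.02 m and z of carton3_c in the frame of board_mid between 0.074 and 0.086 m and angle between the x axis of carton3_c and the x axis of board_mid, either way round below 0.175 rad))), for 0.2 s.
At the end, for the whole second after the job is handed in: Two cartons flat across the bottom pair (square within 10 deg), 55 mm either side of the board's middle along the pair and centred across it; the third flat on them in the middle, along the pair (10 deg); each within 20 mm, heights within 6 mm, at rest; bottom pair within 15 mm of its start (all of step 1 and distance of each of base1_c, base2_c from where it was at the start of the episode below 0.015 m and ((x of carton1_c in the frame of board_mid between -0.02 and 0.02 m and y of carton1_c in the frame of board_mid between -0.02 and 0.02 m and z of carton1_c in the frame of board_mid between 0.074 and 0.086 m and angle between the x axis of carton1_c and the x axis of board_mid, either way round below 0.175 rad) or (x of carton2_c in the frame of board_mid between -0.02 and 0.02 m and y of carton2_c in the frame of board_mid between -0.02 and 0.02 m and z of carton2_c in the frame of board_mid between 0.074 and 0.086 m and angle between the x axis of carton2_c and the x axis of board_mid, either way round below 0.175 rad) or (x of carton3_c in the frame of board_mid between -0.02 and 0.02 m and y of carton3_c in the frame of board_mid between -0.02 and 0.02 m and z of carton3_c in the frame of board_mid between 0.074 and 0.086 m and angle between the x axis of carton3_c and the x axis of board_mid, either way round below 0.175 rad)) and angle between the z axis of each of carton1_c, carton2_c, carton3_c and the z axis of board_mid, either way round below 0.1 rad and linear speed of each of carton1, carton2, carton3 below 0.02 m/s); the robot touches nothing.
It fails at once if a bottom carton is shifted more than 15 mm (distance of any of base1_c, base2_c from where it was at the start of the episode above 0.015 m).
It fails at once if the soap carton or the stapler is moved more than 20 mm (distance of any of soap_c, stapler_c from where it was at the start of the episode above 0.02 m).
It also fails if it takes over 69 s, if anything falls off the work surface, if the arm or the gripper's body presses on something with over 40 N, if the wrist force passes 120 N, or if a joint passes its speed limit or range.

## Robot

A 7-joint arm with a two-finger parallel gripper is mounted at the origin on the work surface. World frame = base frame: x ahead of the robot, y to its left, z up, the work surface at z = 0. Lengths are in m, angles in rad, forces in N, time in s.
With the tool pointing down it reaches from about 0.425 to 0.925 m from the base axis. Payload 6.8 kg.
Tool frame: the origin (TCP) lies on the centre line of the jaws, within the pads' length; the fingertips stand 11 mm ahead of it and the grasp point (between the pads) lies 8 mm behind it; z points along the fingers, y is the direction in which the jaws open and shut (so a half turn about z gives the same grasp; the last joint's range is limited). The gripper opens to 85 mm and grips with 20 to 120 N. Pads are 22 mm wide; open, the fingers measure 114 mm over their backs; the gripper's body (76 mm by 85 mm) begins 54 mm behind the grasp point. The pads swing forward as they close: fully open they stand 13 mm farther back than shut.
Start: joints at [1.033, 0.477, 0.022, 1.555, -0.011, 1.109, -0.083], TCP at [0.281, -0.614, 0.242] pointing down, gripper open.
Joint ranges: [-2.96, 2.96], [-0.34, 2.1], [-1.41, 1.46], [0.24, 2.44], [-1.37, 4.51], [0.17, 1.92], [-2.96, 2.96]. Speed limits (rad/s): [2.39, 2.39, 3.14, 3.14, 3.14, 3.14, 3.14].

## Interface

Orientations are given as a rotation vector (axis times angle).
In Python, from bench import r gives the robot as it stands.
- The arm moves only by the tool send_rows, never from a script. Its argument "deltas" is a list of rows, each a list of 7 numbers: the opening, from 0 (shut) to 1 (fully open), then the shift along the tool's x, y, z as a fraction of full scale, then the turn, a rotation vector about the tool's x, y, z as a fraction of full scale. In form: [[hand, x, y, z, ax, ay, az], ...]. A call has 1 to 20 rows; each row is the pose to reach, as a shift and turn from the pose commanded when the call began, along the tool's axes at that moment, turning the shorter way round; what a row does not reach only later rows make up. Full scale, the value 1, is 150 mm for a shift and 180 degrees for a turn. A row lasts 1/12 s, in which the tool goes at most 41.7 mm and 7.16 degrees, less where a joint would pass 70% of its speed; a pose out of reach is approached as far as the arm can. A call with a number of a shift or a turn outside -1 to 1 is refused whole. A call with a gripper value outside its range is refused whole. The fingers move at their own pace and stop on an object; "squeeze" is the grip in N (left out, the last holds). Time passes only in rows, so rows that repeat a pose let the fingers close. It gives the time, the measured TCP pose, the force and the opening at its end, in the units of the state.
- r.get_obs(): the state, without advancing time (a new reading comes with each control period).
- r.grab_frame(name): name is "scene" or "side" or "wrist"; returns a dict with "pixels" (420x560x3 uint8, red, green, blue), "camera_matrix" (3x3 intrinsics, pixels), "rvec" (rotation vector, rad) and "tvec" (3), from world to camera coordinates, as OpenCV has them. Camera axes: x right, y down, z forward; pixel columns grow to the right and rows downward; lengths in m; the calibration is good to about 2 mm. The wrist camera is an equidistant fisheye: a pixel r from the principal point sees the ray r / f radians off the axis. A picture is of the moment at which its call begins. There is no depth.
- r.hand_in(): hands the job in, once; it reports no verdict.
The state is a dict: "clock": time; "joints": joint angles; "qvel": joint speeds; "tau": joint torques, N m; "tcp_pos": TCP position; "orientation": TCP orientation; "contact_force": force on the tool from outside, world axes, zero at the start; "moment": the same for the moment, N m; "grip_width": finger opening in m.
Only numpy, scipy, OpenCV 4.12 (cv2) and the standard library are available. Lean on these libraries where they do the work, as an engineer would, in place of code of your own. Each camera call takes 0.05 s, during which the arm holds its last target. There are 200 camera calls.

## Working session

There is one attempt and no reset: what is moved stays moved. The work goes in short steps, Python scripts to look and compute and a tool call to move; the robot and the scene stay as the last step left them, time stands still between calls to the robot, and variables do not carry over. Pictures are saved under pics/ and viewed, about 8 in all and at most 12, crops included, and the job is handed in when it is done.

Besides the shell and the picture viewer there is one more tool, called after "Call:" as name([rows], argument=value, ...), one row to a line, values as JSON. send_rows: Moves the arm, as the interface text tells. Shift numbers are shares of 150 mm and turn numbers shares of 180 degrees, none past 1 either way. Its arguments: {"type":"object","properties":{"deltas":{"type":"array","items":{"type":"array","items":{"type":"number"}}},"squeeze":{"type":"number"}},"required":["deltas"]}

```bash
mkdir -p pics && python3 - <<'E'
from bench import r
import cv2,pickle
o=r.get_obs();print(o)
fs={}
for n in("scene","side"):
    f=r.grab_frame(n);fs[n]=f
    cv2.imwrite(f"pics/{n}0.png",f["pixels"][:,:,::-1])
    print(n,f["camera_matrix"],f["rvec"],f["tvec"])
pickle.dump(fs,open("f0.pkl","wb"))
E
```

```text
{'clock': 0.0, 'joints': array([ 1.03287409,  0.47782519,  0.02235298,  1.55645637, -0.01148831,
        1.10929526, -0.08310157]), 'qvel': array([-0.00106692, -0.00193079, -0.0008862 , -0.00048634, -0.00089689,
       -0.00120614,  0.00181405]), 'tau': array([-1.75376795e-04, -5.96443856e+01,  1.60773341e+00, -2.81190741e+01,
        1.24327347e-02,  9.27876681e-03, -6.50831922e-07]), 'tcp_pos': array([ 0.28101641, -0.61309022,  0.24130706]), 'orientation': array([-3.06758407e+00, -6.69620265e-01,  8.57567532e-04]), 'contact_force': array([-0.72352128,  0.12339599, -0.53923017]), 'moment': array([-0.06263708,  0.00624793, -0.04627316]), 'grip_width': 0.08524079605159597}
scene [[418.92841046   0.         281.23384018]
 [  0.         418.92841046 212.02140438]
 [  0.           0.           1.        ]] [ 2.1812745   1.30849881 -0.4363735 ] [-0.25799303 -0.26232057  1.26102515]
side [[413.26149734   0.         278.96217215]
 [  0.         413.26149734 206.81635563]
 [  0.           0.           1.        ]] [ 0.87310331 -2.51430144  1.09020684] [0.37376706 0.17626871 1.03950103]
```

View pics/scene0.png

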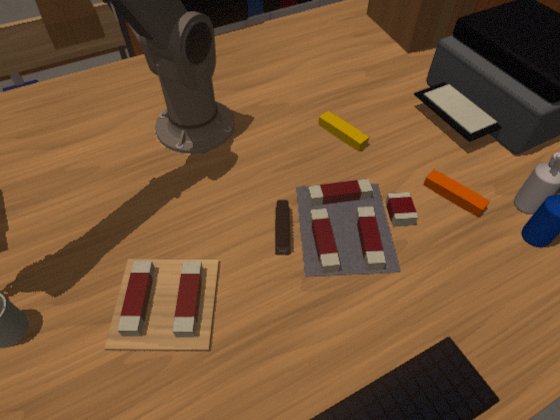

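View pics/side0.png

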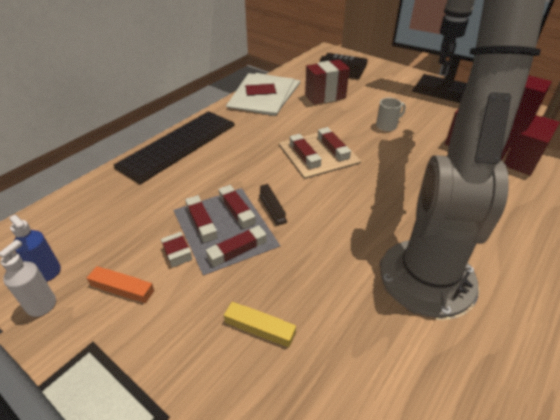

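The scene view shows the board with the bottom pair at about (136,297) and (188,297). The mat has three slim cartons at about (340,192), (325,240) and (370,237). The short soap carton (402,209), the stapler (283,227) and the yellow (343,130) and orange (456,193) look-alikes are all off the mat. The three maroon and white slim ones on the mat fit the description, so I'll enlarge them to confirm and measure.

```bash
python3 - <<'E'
import cv2
im=cv2.imread("pics/scene0.png")
def crop(n,x,y,w,h,s=5):
    c=cv2.resize(im[y:y+h,x:x+w],None,fx=s,fy=s,interpolation=cv2.INTER_CUBIC)
    for i in range(0,w,10):
        cv2.line(c,(i*s,0),(i*s,6),(0,255,0),1)
        if i%20==0: cv2.putText(c,str(x+i),(i*s,18),0,.4,(0,255,0),1)
    for i in range(0,h,10):
        cv2.line(c,(0,i*s),(6,i*s),(0,255,0),1)
        if i%20==0: cv2.putText(c,str(y+i),(8,i*s+4),0,.4,(0,255,0),1)
    cv2.imwrite(n,c)
crop("pics/mat.png",270,170,150,110)
crop("pics/board.png",100,250,130,105)
E
```

```text
(no output)
```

View pics/mat.png

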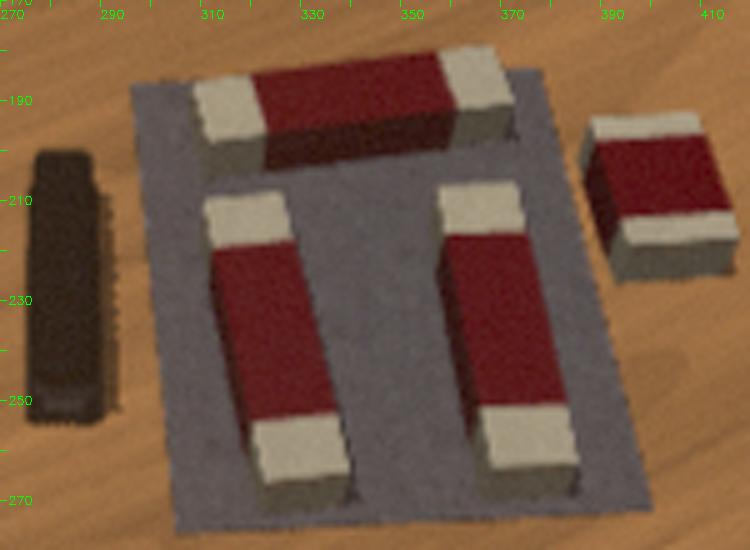

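View pics/board.png

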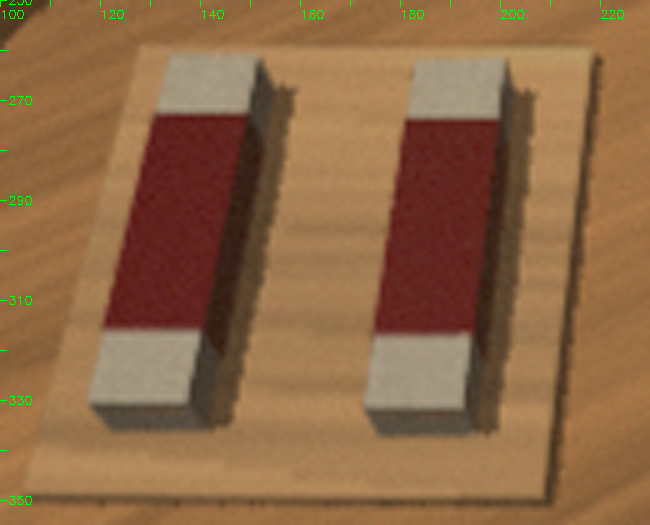

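The crops confirm three slim white and maroon cartons on the mat: a lateral one near (340,190) and two parallel ones near (325,237) and (371,235). The soap carton is short and off the mat. I'll fit boxes of known size to the top-face corners.

```bash
cat > fit.py <<'E'
import cv2,numpy as np
from scipy.optimize import least_squares
def fit(f,px,L,W,z,g):
    """px: 4 corners in order around; returns x,y,yaw of the long axis, residual px"""
    loc=np.array([[-L,-W],[L,-W],[L,W],[-L,W]])/2
    def pr(p):
        c,s=np.cos(p[2]),np.sin(p[2])
        xy=loc@np.array([[c,s],[-s,c]])+p[:2]
        P=np.c_[xy,np.full(4,z)]
        return cv2.projectPoints(P,f["rvec"],f["tvec"],f["camera_matrix"],None)[0][:,0]
    best=None
    for k in range(8):
        for o in (1,-1):
          q=np.array(px,float)[::o]
          s=least_squares(lambda p:(pr(p)-q).ravel(),[g[0],g[1],k*np.pi/4])
          if best is None or s.cost<best.cost: best=s
    x=best.x.copy(); x[2]=(x[2]+np.pi/2)%np.pi-np.pi/2
    return x.round(4),np.abs(best.fun).max().round(2)
E
python3 - <<'E'
import pickle,numpy as np
from fit import fit
f=pickle.load(open("f0.pkl","rb"))["scene"]
M=np.array([270,170]);B=np.array([100,250])
D={"A":(M,[(194,84),(492,46),(514,104),(207,142)],.16,.04,.035),
"B":(M,[(204,200),(284,192),(349,472),(264,482)],.16,.04,.035),
"C":(M,[(437,187),(517,181),(578,463),(492,470)],.16,.04,.035),
"L":(B,[(172,55),(262,55),(187,404),(90,404)],.16,.04,.044),
"R":(B,[(417,59),(507,59),(463,409),(364,405)],.16,.04,.044),
"board":(B,[(138,45),(595,49),(550,500),(24,495)],.21,.21,.012),
"mat":(M,[(131,85),(542,70),(652,510),(177,533)],.25,.22,.003),
"soap":(M,[(595,118),(698,112),(737,237),(622,244)],.08,.056,.034),
"stap":(M,[(35,150),(92,150),(105,422),(27,422)],.14,.036,.02)}
for n,(o,p,L,W,z) in D.items(): print(n,fit(f,np.array(p)/5+o-.4,L,W,z,[.5,0]))
E
```

```text
A (array([0.4388, 0.2273, 1.2449]), np.float64(0.65))
B (array([ 0.5446,  0.1186, -1.5477]), np.float64(36.29))
C (array([ 0.5901,  0.2173, -1.5406]), np.float64(36.78))
L (array([ 0.4877, -0.3172,  0.6799]), np.float64(41.93))
R (array([ 0.5403, -0.222 ,  0.7549]), np.float64(38.72))
board (array([ 0.5153, -0.2653,  1.0784]), np.float64(0.64))
mat (array([0.5295, 0.1856, 1.1548]), np.float64(9.36))
soap (array([0.5556, 0.3337, 1.2311]), np.float64(5.39))
stap (array([0.4647, 0.0475, 1.1396]), np.float64(23.2))
```

```bash
python3 - <<'E'
import pickle,numpy as np
from fit import fit
f=pickle.load(open("f0.pkl","rb"))["scene"]
M=np.array([270,170]);B=np.array([100,250])
D={"B":(M,[(204,200),(284,192),(349,472),(264,482)],.16,.04,.035),
"C":(M,[(437,187),(517,181),(578,463),(492,470)],.16,.04,.035),
"L":(B,[(172,55),(262,55),(187,404),(90,404)],.16,.04,.044),
"R":(B,[(417,59),(507,59),(463,409),(364,405)],.16,.04,.044),
"mat":(M,[(131,85),(542,70),(652,510),(177,533)],.26,.26,.003),
"soap":(M,[(595,118),(698,112),(737,237),(622,244)],.08,.056,.034),
"stap":(M,[(35,150),(92,150),(105,422),(27,422)],.14,.036,.02)}
for n,(o,p,L,W,z) in D.items(): print(n,fit(f,np.roll(np.array(p)/5+o-.4,1,axis=0),L,W,z,[.5,0]))
E
```

```text
B (array([ 0.5434,  0.1153, -0.3708]), np.float64(0.41))
C (array([ 0.5888,  0.2142, -0.4495]), np.float64(0.43))
L (array([ 0.488 , -0.314 , -0.4855]), np.float64(0.5))
R (array([ 0.5402, -0.2192, -0.4838]), np.float64(0.75))
mat (array([ 0.5243,  0.1884, -0.4245]), np.float64(9.54))
soap (array([ 0.5552,  0.3338, -0.4496]), np.float64(0.9))
stap (array([ 0.4647,  0.0471, -0.4857]), np.float64(3.83))
```

```bash
cat > plan.py <<'E'
import numpy as np
from scipy.spatial.transform import Rotation as R
def state():
    from bench import r
    o=r.get_obs(); return o["tcp_pos"],R.from_rotvec(o["orientation"]),o
def want(psi): # z down, tool y at yaw psi
    y=np.array([np.cos(psi),np.sin(psi),0]);z=np.array([0,0,-1.])
    return R.from_matrix(np.c_[np.cross(y,z),y,z])
def chain(p,q,way):
    for (x,y,z,psi) in way:
        t=np.array([x,y,z]);w=want(psi)
        s=q.inv().apply(t-p)/.15
        a=min(((q.inv()*v).as_rotvec()/np.pi for v in (w,)),key=lambda v:abs(v[2]))
        print("shift",s.round(3),"turn",a.round(4),"rows>=",max(np.linalg.norm(t-p)/.0417,np.linalg.norm(a)*180/7.16).round(1),"OVER" if abs(s).max()>1 else "")
        p,q=t,w
E
python3 - <<'E'
from plan import *
p,q,o=state();y=q.apply([0,1,0]);print(p,np.arctan2(y[1],y[0]))
chain(p,q,[(.36,-.46,.2,-.9),(.44,-.29,.2,-.6),(.51,-.12,.2,-.326),(.49,.05,.2,-.326),(.4388,.2273,.10,-.326)])
E
```

```text
[ 0.28107443 -0.61312896  0.24141951] -1.1409157446577156
shift [ 0.904 -0.708  0.277] turn [-0.0005 -0.     -0.0767] rows>= 4.2 
shift [ 1.122 -0.556  0.   ] turn [ 0.      0.     -0.0955] rows>= 4.5 OVER
shift [ 1.199 -0.255  0.   ] turn [ 0.      0.     -0.0872] rows>= 4.4 OVER
shift [ 1.031 -0.489  0.   ] turn [0. 0. 0.] rows>= 4.1 OVER
shift [ 1.01  -0.702  0.667] turn [0. 0. 0.] rows>= 5.0 OVER
```

Call:
send_rows([
  [0.7, 0.5, -0.4, 0.14, 0, 0, -0.04],
  [0.7, 1, -0.8, 0.28, 0, 0, -0.0767],
  [0.7, 1, -0.8, 0.28, 0, 0, -0.0767],
  [0.7, 1, -0.8, 0.28, 0, 0, -0.0767],
  [0.7, 1, -0.8, 0.28, 0, 0, -0.0767],
  [0.7, 1, -0.8, 0.28, 0, 0, -0.0767],
], squeeze=40)

```text
clock: 0.6
tcp_pos: [0.3713, -0.4343, 0.1986]
orientation: [-2.956, -1.046, -0.002]
contact_force: [-0.2, 0.3, -0.8]
grip_width: 0.0598
```

Call:
send_rows([
  [0.7, 0.5, -0.25, 0, 0, 0, -0.05],
  [0.7, 1, -0.5, 0, 0, 0, -0.0955],
  [0.7, 1, -0.5, 0, 0, 0, -0.0955],
  [0.7, 1, -0.5, 0, 0, 0, -0.0955],
  [0.7, 1, -0.5, 0, 0, 0, -0.0955],
  [0.7, 1, -0.5, 0, 0, 0, -0.0955],
])

```text
clock: 1.1
tcp_pos: [0.4398, -0.2875, 0.2003]
orientation: [-2.774, -1.473, -0.001]
contact_force: [0.4, -0.3, -0.2]
grip_width: 0.0596
```

Call:
send_rows([
  [0.7, 0.5, -0.15, 0, 0, 0, -0.05],
  [0.7, 1, -0.3, 0, 0, 0, -0.0872],
  [0.7, 1, -0.3, 0, 0, 0, -0.0872],
  [0.7, 1, -0.3, 0, 0, 0, -0.0872],
  [0.7, 1, -0.3, 0, 0, 0, -0.0872],
  [0.7, 1, -0.3, 0, 0, 0, -0.0872],
])

```text
clock: 1.6
tcp_pos: [0.4863, -0.1407, 0.2002]
orientation: [-2.551, -1.834, 0.0]
contact_force: [0.3, -1.1, 0.2]
grip_width: 0.0601
```

```bash
python3 - <<'E'
from plan import *
p,q,o=state();y=q.apply([0,1,0]);print(o["clock"],p,np.arctan2(y[1],y[0]),o["joints"].round(2),o["grip_width"])
chain(p,q,[(.479,.045,.2,-.326),(.4388,.16,.14,-.326),(.4388,.2273,.09,-.326)])
E
```

```text
1.6 [ 0.48630918 -0.14068514  0.20021262] -0.3243669544983216 [ 0.46  0.27 -0.35  1.98  0.12  0.91 -0.28] 0.06006357392940565
shift [ 1.158e+00 -4.410e-01  1.000e-03] turn [-0.      0.0001  0.0005] rows>= 4.5 OVER
shift [ 0.64  -0.499  0.4  ] turn [0. 0. 0.] rows>= 3.3 
shift [ 0.425 -0.144  0.333] turn [0. 0. 0.] rows>= 2.0
```

Call:
send_rows([
  [0.7, 0.25, -0.12, 0.05, 0, 0, 0],
  [0.7, 0.5, -0.24, 0.1, 0, 0, 0],
  [0.7, 0.75, -0.36, 0.15, 0, 0, 0],
  [0.7, 1, -0.49, 0.2, 0, 0, 0],
  [0.7, 1, -0.49, 0.2, 0, 0, 0],
  [0.7, 1, -0.49, 0.2, 0, 0, 0],
])

```text
clock: 2.1
tcp_pos: [0.4641, 0.0248, 0.1699]
orientation: [-2.551, -1.833, 0.002]
contact_force: [1.0, 0.0, -0.3]
grip_width: 0.0598
```

Call:
send_rows([
  [0.7, 0.25, -0.12, 0.05, 0, 0, 0],
  [0.7, 0.5, -0.24, 0.1, 0, 0, 0],
  [0.7, 0.75, -0.36, 0.2, 0, 0, 0],
  [0.7, 1, -0.49, 0.3, 0, 0, 0],
  [0.7, 1, -0.49, 0.3, 0, 0, 0],
  [0.7, 1, -0.49, 0.3, 0, 0, 0],
])

```text
clock: 2.6
tcp_pos: [0.4432, 0.1905, 0.1245]
orientation: [-2.551, -1.833, 0.002]
contact_force: [0.2, -0.7, -1.4]
grip_width: 0.0601
```

```bash
python3 - <<'E'
from plan import *
p,q,o=state();y=q.apply([0,1,0]);print(o["clock"],p,np.arctan2(y[1],y[0]),o["joints"].round(2),o["grip_width"])
chain(p,q,[(.4388,.2273,.09,-.326),(.4388,.2273,.02,-.326)])
E
```

```text
2.6 [0.44322586 0.19051221 0.12447673] -0.3247864168425577 [-0.12  0.37 -0.5   2.09  0.25  0.75 -1.1 ] 0.06013577615787253
shift [ 0.223 -0.106  0.23 ] turn [-0.0004  0.0003  0.0004] rows>= 1.2 
shift [0.    0.    0.467] turn [0. 0. 0.] rows>= 1.7
```

Call:
send_rows([
  [0.7, 0.12, -0.05, 0.1, 0, 0, 0],
  [0.7, 0.223, -0.106, 0.23, 0, 0, 0],
  [0.7, 0.223, -0.106, 0.23, 0, 0, 0],
  [0.7, 0.223, -0.106, 0.34, 0, 0, 0],
  [0.7, 0.223, -0.106, 0.46, 0, 0, 0],
  [0.7, 0.223, -0.106, 0.58, 0, 0, 0],
  [0.7, 0.223, -0.106, 0.697, 0, 0, 0],
  [0.7, 0.223, -0.106, 0.697, 0, 0, 0],
  [0.7, 0.223, -0.106, 0.697, 0, 0, 0],
])

```text
clock: 3.35
tcp_pos: [0.4397, 0.224, 0.0208]
orientation: [2.555, 1.826, -0.003]
contact_force: [0.1, 0.1, 1.1]
grip_width: 0.0599
```

Call:
send_rows([
  [0.3, 0, 0, 0, 0, 0, 0],
  [0.3, 0, 0, 0, 0, 0, 0],
  [0.3, 0, 0, 0, 0, 0, 0],
  [0.3, 0, 0, 0, 0, 0, 0],
  [0.3, 0, 0, 0, 0, 0, 0],
  [0.3, 0, 0, 0, 0, 0, 0],
], squeeze=40)

```text
clock: 3.85
tcp_pos: [0.4397, 0.2267, 0.0222]
orientation: [2.552, 1.829, 0.003]
contact_force: [-0.8, -2.7, 6.7]
grip_width: 0.0393
```

Call:
send_rows([
  [0.3, 0, 0, -0.1, 0, 0, 0],
  [0.3, 0, 0, -0.25, 0, 0, 0],
  [0.3, 0, 0, -0.4, 0, 0, 0],
  [0.3, 0, 0, -0.6, 0, 0, 0],
  [0.3, 0, 0, -0.8, 0, 0, 0],
  [0.3, 0, 0, -0.9, 0, 0, 0],
  [0.3, 0, 0, -0.9, 0, 0, 0],
  [0.3, 0, 0, -0.9, 0, 0, 0],
])

```text
clock: 4.52
tcp_pos: [0.4392, 0.2271, 0.1568]
orientation: [2.552, 1.83, 0.004]
contact_force: [0.1, -0.2, -2.1]
grip_width: 0.0391
```

```bash
python3 - <<'E'
from plan import *
import cv2
p,q,o=state();y=q.apply([0,1,0]);print(o["clock"],p,np.arctan2(y[1],y[0]),o["joints"].round(2),o["grip_width"],o["contact_force"])
chain(p,q,[(.4661,-.2402,.155,-.488)])
from bench import r
f=r.grab_frame("scene")["pixels"][:,:,::-1]
cv2.imwrite("pics/s1.png",cv2.resize(f[80:290,190:470],None,fx=2.5,fy=2.5))
E
```

```text
4.5167 [0.43919041 0.22708785 0.15678559] -0.32652436806192936 [-0.16  0.34 -0.53  2.04  0.23  0.82 -1.15] 0.03908913300851148 [ 0.07320785 -0.20848048 -2.10227735]
shift [-2.893  1.169  0.01 ] turn [ 0.0007 -0.0005  0.0514] rows>= 11.2 OVER
```

View pics/s1.png

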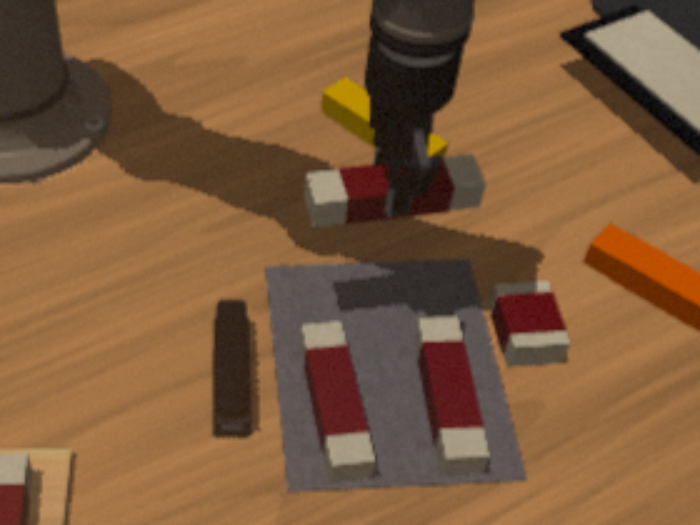

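The enlarged view shows the carton held level at its middle by the gripper, with the other cartons, soap and stapler untouched. I'll carry it to the near end.

Call:
send_rows([
  [0.3, -0.1, 0.04, 0, 0, 0, 0],
  [0.3, -0.25, 0.1, 0, 0, 0, 0],
  [0.3, -0.4, 0.16, 0, 0, 0, 0],
  [0.3, -0.55, 0.22, 0, 0, 0, 0],
  [0.3, -0.7, 0.28, 0, 0, 0, 0],
  [0.3, -0.85, 0.34, 0, 0, 0, 0],
  [0.3, -0.97, 0.39, 0, 0, 0, 0],
])

```text
clock: 5.15
tcp_pos: [0.4461, 0.0683, 0.1542]
orientation: [-2.553, -1.83, 0.005]
contact_force: [-0.3, -0.5, -1.5]
grip_width: 0.0392
```

Call:
send_rows([
  [0.3, -0.15, 0.06, 0, 0, 0, 0],
  [0.3, -0.3, 0.12, 0, 0, 0, 0],
  [0.3, -0.45, 0.18, 0, 0, 0, 0],
  [0.3, -0.6, 0.24, 0, 0, 0, 0],
  [0.3, -0.75, 0.3, 0, 0, 0, 0],
  [0.3, -0.87, 0.35, 0, 0, 0, 0],
  [0.3, -0.97, 0.39, 0, 0, 0, 0],
])

```text
clock: 5.73
tcp_pos: [0.4549, -0.0878, 0.1542]
orientation: [-2.552, -1.828, 0.004]
contact_force: [1.3, -0.1, -2.1]
grip_width: 0.0396
```

Call:
send_rows([
  [0.3, -0.15, 0.06, 0, 0, 0, 0.01],
  [0.3, -0.3, 0.12, 0, 0, 0, 0.02],
  [0.3, -0.45, 0.18, 0, 0, 0, 0.03],
  [0.3, -0.6, 0.24, 0, 0, 0, 0.04],
  [0.3, -0.75, 0.3, 0, 0, 0, 0.05],
  [0.3, -0.87, 0.35, 0, 0, 0, 0.0514],
  [0.3, -0.95, 0.389, 0, 0, 0, 0.0514],
  [0.3, -0.95, 0.389, 0, 0, 0, 0.0514],
  [0.3, -0.95, 0.389, 0, 0, 0, 0.0514],
])

```text
clock: 6.48
tcp_pos: [0.4652, -0.2392, 0.1547]
orientation: [-2.691, -1.618, 0.001]
contact_force: [-0.1, 0.3, -0.5]
grip_width: 0.039
```

```bash
python3 - <<'E'
from plan import *
p,q,o=state();y=q.apply([0,1,0]);print(o["clock"],p,np.arctan2(y[1],y[0]),o["joints"].round(2),o["grip_width"],o["contact_force"])
chain(p,q,[(.4661,-.2402,.075,-.488),(.4661,-.2402,.064,-.488)])
E
```

```text
6.4833 [ 0.46523958 -0.23919032  0.15468444] -0.48804136704500684 [ 0.59  0.35 -0.28  1.98  0.13  0.82 -0.25] 0.03903170683678161 [-0.13862816  0.27649042 -0.48007942]
shift [-0.003  0.009  0.531] turn [-0.0007 -0.0001 -0.    ] rows>= 1.9 
shift [0.    0.    0.073] turn [0. 0. 0.] rows>= 0.3
```

Call:
send_rows([
  [0.3, 0, 0.01, 0.13, 0, 0, 0],
  [0.3, 0, 0.01, 0.26, 0, 0, 0],
  [0.3, 0, 0.01, 0.39, 0, 0, 0],
  [0.3, 0, 0.01, 0.5, 0, 0, 0],
  [0.3, 0, 0.01, 0.55, 0, 0, 0],
  [0.3, 0, 0.01, 0.58, 0, 0, 0],
  [0.3, 0, 0.01, 0.6, 0, 0, 0],
  [0.3, 0, 0.01, 0.605, 0, 0, 0],
  [0.3, 0, 0.01, 0.605, 0, 0, 0],
  [0.3, 0, 0.01, 0.605, 0, 0, 0],
])

```text
clock: 7.32
tcp_pos: [0.4677, -0.2405, 0.0658]
orientation: [2.691, 1.619, 0.001]
contact_force: [0.1, 0.1, -1.4]
grip_width: 0.039
```

Call:
send_rows([
  [0.3, 0, 0, 0.008, 0, 0, 0],
  [0.3, 0, 0, 0.014, 0, 0, 0],
  [0.3, 0, 0, 0.014, 0, 0, 0],
  [0.3, 0, 0, 0.014, 0, 0, 0],
])

```text
clock: 7.65
tcp_pos: [0.4674, -0.2405, 0.0632]
orientation: [2.692, 1.619, 0.001]
contact_force: [-0.3, -0.2, -0.0]
grip_width: 0.0396
```

Call:
send_rows([
  [0.5, 0, 0, 0, 0, 0, 0],
  [0.65, 0, 0, 0, 0, 0, 0],
  [0.7, 0, 0, 0, 0, 0, 0],
  [0.7, 0, 0, 0, 0, 0, 0],
  [0.7, 0, 0, -0.1, 0, 0, 0],
  [0.7, 0, 0, -0.3, 0, 0, 0],
  [0.7, 0, 0, -0.5, 0, 0, 0],
  [0.7, 0, 0, -0.7, 0, 0, 0],
  [0.7, 0, 0, -0.7, 0, 0, 0],
  [0.7, 0, 0, -0.7, 0, 0, 0],
])

```text
clock: 8.48
tcp_pos: [0.4683, -0.2408, 0.1697]
orientation: [2.689, 1.617, 0.003]
contact_force: [-0.3, -0.2, -0.8]
grip_width: 0.0595
```

```bash
python3 - <<'E'
from plan import *
p,q,o=state();y=q.apply([0,1,0]);print(o["clock"],p,np.arctan2(y[1],y[0]),o["joints"].round(2),o["grip_width"],o["contact_force"])
P=(.5434,.1153);k=np.linspace(0,1,4)[1:]
a=p[:2]
chain(p,q,[(*(a+(np.array(P)-a)*t),z,ps) for t,z,ps in zip(k,(.165,.165,.12),(-.97,-1.46,-1.942))])
E
```

```text
8.4833 [ 0.46828125 -0.240825    0.16966298] -0.48776367602960863 [ 0.59  0.34 -0.29  1.97  0.12  0.85 -0.25] 0.059496639183198245 [-0.26468643 -0.20288665 -0.76578963]
shift [ 0.777 -0.224  0.03 ] turn [ 0.0013 -0.0003  0.1535] rows>= 3.9 
shift [ 0.585 -0.558  0.   ] turn [0.    0.    0.156] rows>= 3.9 
shift [ 0.253 -0.768  0.3  ] turn [0.     0.     0.1534] rows>= 3.9
```

Call:
send_rows([
  [0.7, 0.2, -0.06, 0, 0, 0, 0.035],
  [0.7, 0.4, -0.12, 0.01, 0, 0, 0.07],
  [0.7, 0.6, -0.18, 0.02, 0, 0, 0.105],
  [0.7, 0.777, -0.224, 0.03, 0, 0, 0.14],
  [0.7, 0.777, -0.224, 0.03, 0, 0, 0.1535],
])

```text
clock: 8.9
tcp_pos: [0.4925, -0.1149, 0.162]
orientation: [-2.996, -0.932, 0.001]
contact_force: [0.4, 0.1, 0.9]
grip_width: 0.0598
```

Call:
send_rows([
  [0.7, 0.15, -0.14, 0, 0, 0, 0.035],
  [0.7, 0.3, -0.28, 0, 0, 0, 0.07],
  [0.7, 0.45, -0.42, 0, 0, 0, 0.105],
  [0.7, 0.585, -0.558, 0, 0, 0, 0.14],
  [0.7, 0.585, -0.558, 0, 0, 0, 0.156],
])

```text
clock: 9.32
tcp_pos: [0.5172, 0.0042, 0.1622]
orientation: [-3.133, -0.178, 0.002]
contact_force: [0.2, 1.3, 0.2]
grip_width: 0.0601
```

Call:
send_rows([
  [0.7, 0.06, -0.2, 0.1, 0, 0, 0.035],
  [0.7, 0.12, -0.4, 0.2, 0, 0, 0.07],
  [0.7, 0.18, -0.6, 0.3, 0, 0, 0.105],
  [0.7, 0.253, -0.768, 0.3, 0, 0, 0.14],
  [0.7, 0.253, -0.768, 0.3, 0, 0, 0.1534],
  [0.7, 0.253, -0.768, 0.3, 0, 0, 0.1534],
  [0.7, 0.253, -0.768, 0.3, 0, 0, 0.1534],
])

```text
clock: 9.9
tcp_pos: [0.5411, 0.1151, 0.1171]
orientation: [3.086, -0.576, -0.003]
contact_force: [-0.3, -1.3, 0.2]
grip_width: 0.06
```

```bash
python3 - <<'E'
from plan import *
import cv2
p,q,o=state();y=q.apply([0,1,0]);print(o["clock"],p,np.arctan2(y[1],y[0]),o["joints"].round(2),o["grip_width"],o["contact_force"])
chain(p,q,[(.5434,.1153,.08,-1.942),(.5434,.1153,.0215,-1.942)])
from bench import r
f=r.grab_frame("scene")["pixels"][:,:,::-1]
cv2.imwrite("pics/s2.png",cv2.resize(f[240:360,90:240],None,fx=5,fy=5,interpolation=cv2.INTER_CUBIC))
E
```

```text
9.9 [0.5410883  0.11514278 0.1170621 ] -1.9398890659420747 [-0.23  0.44 -0.11  1.95  0.07  0.76 -2.33] 0.05995161942430426 [-0.28591529 -1.30978244  0.1819198 ]
shift [ 0.014 -0.007  0.247] turn [0.0007 0.0005 0.0007] rows>= 0.9 
shift [0.   0.   0.39] turn [0. 0. 0.] rows>= 1.4
```

View pics/s2.png

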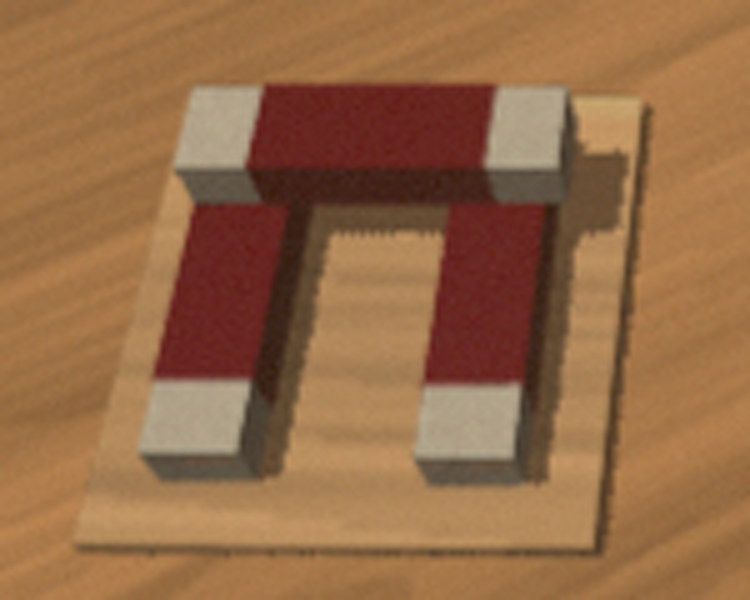

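The first cross carton lies flat and square across the near end, with its top corners at about (128,257), (203,257), (202,273) and (126,273) in full-frame pixels. The bottom pair looks unmoved. Now I'll fit that placing and grasp the second carton.

```bash
python3 - <<'E'
import pickle,numpy as np
from fit import fit
f=pickle.load(open("f0.pkl","rb"))["scene"]
o=np.array([90,240])
for n,p,z in(("P2",[(192,86),(568,86),(562,168),(178,166)],.076),):
    x,e=fit(f,np.array(p)/5+o-.4,.16,.04,z,[.5,-.2]);print(n,x,e)
    d=x[:2]-[.5147,-.266];c,s=np.cos(-.488),np.sin(-.488);print("board xy",d@[c,s],d@[-s,c])
E
```

```text
P2 [ 0.4714 -0.2382  1.0829] 0.87
board xy -0.051280008392697 0.004253320966601387
```

Call:
send_rows([
  [0.7, 0.014, -0.007, 0.12, 0, 0, 0],
  [0.7, 0.014, -0.007, 0.25, 0, 0, 0],
  [0.7, 0.014, -0.007, 0.37, 0, 0, 0],
  [0.7, 0.014, -0.007, 0.5, 0, 0, 0],
  [0.7, 0.014, -0.007, 0.6, 0, 0, 0],
  [0.7, 0.014, -0.007, 0.637, 0, 0, 0],
  [0.7, 0.014, -0.007, 0.637, 0, 0, 0],
  [0.7, 0.014, -0.007, 0.637, 0, 0, 0],
])

```text
clock: 10.62
tcp_pos: [0.5445, 0.1151, 0.0231]
orientation: [3.087, -0.581, -0.0]
contact_force: [0.3, -0.4, 0.1]
grip_width: 0.0598
```

Call:
send_rows([
  [0.3, 0, 0, 0, 0, 0, 0],
  [0.3, 0, 0, 0, 0, 0, 0],
  [0.3, 0, 0, 0, 0, 0, 0],
  [0.3, 0, 0, 0, 0, 0, 0],
  [0.3, 0, 0, 0, 0, 0, 0],
  [0.3, 0, 0, 0, 0, 0, 0],
], squeeze=40)

```text
clock: 11.12
tcp_pos: [0.5453, 0.1159, 0.0242]
orientation: [-3.087, 0.58, -0.003]
contact_force: [-1.1, -1.6, 7.6]
grip_width: 0.0395
```

Call:
send_rows([
  [0.3, 0, 0, -0.1, 0, 0, 0],
  [0.3, 0, 0, -0.25, 0, 0, 0],
  [0.3, 0, 0, -0.4, 0, 0, 0],
  [0.3, 0, 0, -0.6, 0, 0, 0],
  [0.3, 0, 0, -0.8, 0, 0, 0],
  [0.3, 0, 0, -0.95, 0, 0, 0],
  [0.3, 0, 0, -0.95, 0, 0, 0],
  [0.3, 0, 0, -0.95, 0, 0, 0],
])

```text
clock: 11.78
tcp_pos: [0.5451, 0.1162, 0.1667]
orientation: [-3.086, 0.579, -0.004]
contact_force: [-0.4, 0.4, -3.1]
grip_width: 0.0391
```

```bash
python3 - <<'E'
from plan import *
p,q,o=state();y=q.apply([0,1,0]);print(o["clock"],p,np.arctan2(y[1],y[0]),o["joints"].round(2),o["grip_width"],o["contact_force"])
P=(.5633,-.2918);k=np.linspace(0,1,4)[1:]
a=p[:2]
chain(p,q,[(*(a+(np.array(P)-a)*t),z,ps) for t,z,ps in zip(k,(.165,.165,.165),(-1.46,-.97,-.488))])
E
```

```text
11.7833 [0.54508214 0.11615808 0.16669317] -1.9417740519556594 [-0.23  0.37 -0.12  1.91  0.06  0.86 -2.32] 0.0390589182903831 [-0.43006267  0.43971407 -3.12256482]
shift [0.366 0.83  0.011] turn [-0.0004 -0.0009 -0.1534] rows>= 3.9 
shift [-0.06   0.905  0.   ] turn [ 0.     0.    -0.156] rows>= 3.9 
shift [-0.479  0.771  0.   ] turn [ 0.      0.     -0.1534] rows>= 3.9
```

Call:
send_rows([
  [0.3, 0.05, 0.1, 0, 0, 0, -0.02],
  [0.3, 0.12, 0.27, 0, 0, 0, -0.05],
  [0.3, 0.2, 0.45, 0, 0, 0, -0.08],
  [0.3, 0.28, 0.64, 0.01, 0, 0, -0.115],
  [0.3, 0.366, 0.83, 0.01, 0, 0, -0.1534],
  [0.3, 0.366, 0.83, 0.01, 0, 0, -0.1534],
])

```text
clock: 12.28
tcp_pos: [0.5488, -0.0286, 0.1617]
orientation: [3.133, 0.171, -0.007]
contact_force: [0.1, -1.3, -1.9]
grip_width: 0.0393
```

Call:
send_rows([
  [0.3, -0.01, 0.18, 0, 0, 0, -0.03],
  [0.3, -0.02, 0.36, 0, 0, 0, -0.06],
  [0.3, -0.03, 0.54, 0, 0, 0, -0.09],
  [0.3, -0.04, 0.72, 0, 0, 0, -0.125],
  [0.3, -0.06, 0.905, 0, 0, 0, -0.156],
  [0.3, -0.06, 0.905, 0, 0, 0, -0.156],
])

```text
clock: 12.78
tcp_pos: [0.5545, -0.1632, 0.1618]
orientation: [3.001, 0.924, -0.007]
contact_force: [0.3, -1.7, -1.5]
grip_width: 0.0391
```

Call:
send_rows([
  [0.3, -0.1, 0.16, 0, 0, 0, -0.03],
  [0.3, -0.2, 0.32, 0, 0, 0, -0.06],
  [0.3, -0.3, 0.48, 0, 0, 0, -0.09],
  [0.3, -0.38, 0.61, 0, 0, 0, -0.125],
  [0.3, -0.44, 0.71, 0, 0, 0, -0.15],
  [0.3, -0.479, 0.771, 0, 0, 0, -0.1534],
  [0.3, -0.479, 0.771, 0, 0, 0, -0.1534],
  [0.3, -0.479, 0.771, 0, 0, 0, -0.1534],
])

```text
clock: 13.45
tcp_pos: [0.5617, -0.2915, 0.1621]
orientation: [-2.692, -1.614, 0.002]
contact_force: [-0.3, 0.9, -1.6]
grip_width: 0.0393
```

```bash
python3 - <<'E'
from plan import *
p,q,o=state();y=q.apply([0,1,0]);print(o["clock"],p,np.arctan2(y[1],y[0]),o["joints"].round(2),o["grip_width"],o["contact_force"])
chain(p,q,[(.5643,-.2908,.0665,-.488)])
E
```

```text
13.45 [ 0.56168853 -0.2914789   0.16213651] -0.49040027223244986 [ 0.6   0.51 -0.3   1.72  0.18  0.95 -0.26] 0.03931051385933707 [-0.31425202  0.87896783 -1.56239642]
shift [0.012 0.015 0.638] turn [-0.0009 -0.0001 -0.0008] rows>= 2.3
```

Call:
send_rows([
  [0.3, 0.01, 0.015, 0.13, 0, 0, 0],
  [0.3, 0.01, 0.015, 0.26, 0, 0, 0],
  [0.3, 0.01, 0.015, 0.39, 0, 0, 0],
  [0.3, 0.01, 0.015, 0.5, 0, 0, 0],
  [0.3, 0.01, 0.015, 0.57, 0, 0, 0],
  [0.3, 0.01, 0.015, 0.61, 0, 0, 0],
  [0.3, 0.01, 0.015, 0.638, 0, 0, 0],
  [0.3, 0.01, 0.015, 0.638, 0, 0, 0],
  [0.3, 0.01, 0.015, 0.638, 0, 0, 0],
])

```text
clock: 14.2
tcp_pos: [0.5659, -0.2915, 0.0688]
orientation: [2.692, 1.619, 0.001]
contact_force: [-0.5, -0.1, -1.9]
grip_width: 0.0393
```

Call:
send_rows([
  [0.3, 0, 0, 0.01, 0, 0, 0],
  [0.3, 0, 0, 0.02, 0, 0, 0],
  [0.3, 0, 0, 0.02, 0, 0, 0],
  [0.3, 0, 0, 0.02, 0, 0, 0],
])

```text
clock: 14.53
tcp_pos: [0.5654, -0.2917, 0.0654]
orientation: [2.692, 1.619, 0.0]
contact_force: [-0.2, 0.1, -2.1]
grip_width: 0.0393
```

Not quite in contact yet, so a little lower, then release.

Call:
send_rows([
  [0.3, 0, 0, 0.007, 0, 0, 0],
  [0.3, 0, 0, 0.007, 0, 0, 0],
  [0.3, 0, 0, 0.007, 0, 0, 0],
])

```text
clock: 14.78
tcp_pos: [0.5655, -0.2918, 0.0652]
orientation: [2.692, 1.619, 0.0]
contact_force: [-2.6, 0.1, 5.5]
grip_width: 0.0397
```

Call:
send_rows([
  [0.5, 0, 0, 0, 0, 0, 0],
  [0.65, 0, 0, 0, 0, 0, 0],
  [0.7, 0, 0, 0, 0, 0, 0],
  [0.7, 0, 0, 0, 0, 0, 0],
  [0.7, 0, 0, -0.1, 0, 0, 0],
  [0.7, 0, 0, -0.3, 0, 0, 0],
  [0.7, 0, 0, -0.5, 0, 0, 0],
  [0.7, 0, 0, -0.7, 0, 0, 0],
  [0.7, 0, 0, -0.7, 0, 0, 0],
  [0.7, 0, 0, -0.7, 0, 0, 0],
])

```text
clock: 15.62
tcp_pos: [0.5667, -0.2922, 0.1713]
orientation: [2.689, 1.617, 0.004]
contact_force: [-0.9, -0.3, 0.2]
grip_width: 0.0598
```

```bash
python3 - <<'E'
from plan import *
p,q,o=state();y=q.apply([0,1,0]);print(o["clock"],p,np.arctan2(y[1],y[0]),o["joints"].round(2),o["grip_width"],o["contact_force"])
P=(.5888,.2142);k=np.linspace(0,1,5)[1:]
a=p[:2]
chain(p,q,[(*(a+(np.array(P)-a)*t),z,ps) for t,z,ps in zip(k,(.165,.165,.165,.12),(-.87,-1.25,-1.64,-2.02))])
E
```

```text
15.6167 [ 0.56667092 -0.29216252  0.17130012] -0.48799551990131557 [ 0.6   0.5  -0.3   1.7   0.18  0.96 -0.26] 0.05983678804454853 [-0.87948791 -0.28228646  0.15093482]
shift [ 0.763 -0.363  0.041] turn [ 0.0014 -0.0003  0.1216] rows>= 3.1 
shift [ 0.572 -0.621  0.   ] turn [0.    0.    0.121] rows>= 3.0 
shift [ 0.301 -0.789  0.   ] turn [0.     0.     0.1241] rows>= 3.1 
shift [-0.022 -0.844  0.3  ] turn [0.    0.    0.121] rows>= 3.2
```

Call:
send_rows([
  [0.7, 0.2, -0.09, 0.01, 0, 0, 0.03],
  [0.7, 0.4, -0.18, 0.02, 0, 0, 0.06],
  [0.7, 0.6, -0.27, 0.03, 0, 0, 0.09],
  [0.7, 0.763, -0.363, 0.04, 0, 0, 0.1216],
  [0.7, 0.763, -0.363, 0.04, 0, 0, 0.1216],
])

```text
clock: 16.03
tcp_pos: [0.5705, -0.1566, 0.1615]
orientation: [-2.944, -1.083, 0.001]
contact_force: [0.1, 0.5, -0.2]
grip_width: 0.0601
```

Call:
send_rows([
  [0.7, 0.14, -0.15, 0, 0, 0, 0.03],
  [0.7, 0.28, -0.3, 0, 0, 0, 0.06],
  [0.7, 0.42, -0.45, 0, 0, 0, 0.09],
  [0.7, 0.572, -0.621, 0, 0, 0, 0.121],
  [0.7, 0.572, -0.621, 0, 0, 0, 0.121],
])

```text
clock: 16.45
tcp_pos: [0.5759, -0.0294, 0.162]
orientation: [-3.095, -0.509, 0.001]
contact_force: [-0.1, 1.0, 0.7]
grip_width: 0.0599
```

Call:
send_rows([
  [0.7, 0.08, -0.2, 0, 0, 0, 0.03],
  [0.7, 0.16, -0.4, 0, 0, 0, 0.06],
  [0.7, 0.24, -0.6, 0, 0, 0, 0.09],
  [0.7, 0.301, -0.789, 0, 0, 0, 0.1241],
  [0.7, 0.301, -0.789, 0, 0, 0, 0.1241],
])

```text
clock: 16.87
tcp_pos: [0.5807, 0.0964, 0.162]
orientation: [-3.136, 0.101, 0.003]
contact_force: [-0.4, 0.5, 0.7]
grip_width: 0.06
```

Call:
send_rows([
  [0.7, 0, -0.2, 0.08, 0, 0, 0.03],
  [0.7, -0.01, -0.4, 0.16, 0, 0, 0.06],
  [0.7, -0.02, -0.6, 0.24, 0, 0, 0.09],
  [0.7, -0.022, -0.75, 0.3, 0, 0, 0.121],
  [0.7, -0.022, -0.844, 0.3, 0, 0, 0.121],
  [0.7, -0.022, -0.844, 0.3, 0, 0, 0.121],
  [0.7, -0.022, -0.844, 0.3, 0, 0, 0.121],
])

```text
clock: 17.45
tcp_pos: [0.5874, 0.2141, 0.1178]
orientation: [3.063, -0.693, -0.0]
contact_force: [-0.0, -1.4, 0.0]
grip_width: 0.0599
```

```bash
python3 - <<'E'
from plan import *
import cv2
p,q,o=state();y=q.apply([0,1,0]);print(o["clock"],p,np.arctan2(y[1],y[0]),o["joints"].round(2),o["grip_width"],o["contact_force"])
chain(p,q,[(.5888,.2142,.0225,-2.02)])
from bench import r
f=r.grab_frame("scene")["pixels"][:,:,::-1]
cv2.imwrite("pics/s3.png",cv2.resize(f[240:360,90:240],None,fx=5,fy=5,interpolation=cv2.INTER_CUBIC))
E
```

```text
17.45 [0.58739902 0.21405709 0.11783394] -2.01582320532779 [-0.4   0.53 -0.07  1.78  0.05  0.83 -2.51] 0.05994543849348074 [-0.02065614 -1.39845593  0.03597775]
shift [ 0.008 -0.006  0.636] turn [0.0004 0.     0.0013] rows>= 2.3
```

View pics/s3.png

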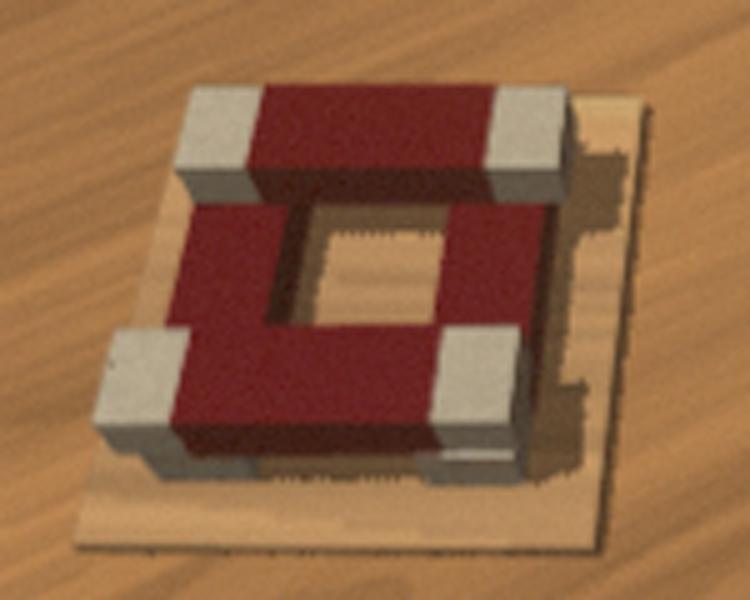

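Both cross cartons are on. The far one has top corners at about (114,306), (194,306), (192,324) and (109,325), flat and square. Next I'll fit it and grasp the third carton.

```bash
python3 - <<'E'
import pickle,numpy as np
from fit import fit
f=pickle.load(open("f0.pkl","rb"))["scene"]
o=np.array([90,240])
for n,p,z in(("P1",[(116,328),(521,326),(514,422),(94,422)],.076),):
    x,e=fit(f,np.array(p)/5+o-.4,.16,.04,z,[.5,-.2]);print(n,x,e)
    d=x[:2]-[.5147,-.266];c,s=np.cos(-.488),np.sin(-.488);print("board xy",d@[c,s],d@[-s,c])
E
```

```text
P1 [ 0.5659 -0.2957  1.086 ] 0.66
board xy 0.059148694455458097 -0.002227542191486269
```

Call:
send_rows([
  [0.7, 0.008, -0.006, 0.12, 0, 0, 0],
  [0.7, 0.008, -0.006, 0.25, 0, 0, 0],
  [0.7, 0.008, -0.006, 0.37, 0, 0, 0],
  [0.7, 0.008, -0.006, 0.5, 0, 0, 0],
  [0.7, 0.008, -0.006, 0.6, 0, 0, 0],
  [0.7, 0.008, -0.006, 0.636, 0, 0, 0],
  [0.7, 0.008, -0.006, 0.636, 0, 0, 0],
  [0.7, 0.008, -0.006, 0.636, 0, 0, 0],
])

```text
clock: 18.17
tcp_pos: [0.5896, 0.2135, 0.0235]
orientation: [3.062, -0.701, 0.001]
contact_force: [0.3, -0.3, -0.1]
grip_width: 0.0595
```

Call:
send_rows([
  [0.3, 0, 0, 0, 0, 0, 0],
  [0.3, 0, 0, 0, 0, 0, 0],
  [0.3, 0, 0, 0, 0, 0, 0],
  [0.3, 0, 0, 0, 0, 0, 0],
  [0.3, 0, 0, 0, 0, 0, 0],
  [0.3, 0, 0, 0, 0, 0, 0],
], squeeze=40)

```text
clock: 18.67
tcp_pos: [0.5901, 0.215, 0.0243]
orientation: [-3.061, 0.7, -0.004]
contact_force: [-1.6, -1.7, 6.8]
grip_width: 0.039
```

Call:
send_rows([
  [0.3, 0, 0, -0.1, 0, 0, 0],
  [0.3, 0, 0, -0.25, 0, 0, 0],
  [0.3, 0, 0, -0.4, 0, 0, 0],
  [0.3, 0, 0, -0.6, 0, 0, 0],
  [0.3, 0, 0, -0.8, 0, 0, 0],
  [0.3, 0, 0, -1, 0, 0, 0],
  [0.3, 0, 0, -1, 0, 0, 0],
  [0.3, 0, 0, -1, 0, 0, 0],
])

```text
clock: 19.33
tcp_pos: [0.5899, 0.2154, 0.175]
orientation: [-3.06, 0.699, -0.005]
contact_force: [-0.4, -0.2, -2.6]
grip_width: 0.0389
```

```bash
python3 - <<'E'
from plan import *
p,q,o=state();y=q.apply([0,1,0]);print(o["clock"],p,np.arctan2(y[1],y[0]),o["joints"].round(2),o["grip_width"],o["contact_force"])
P=(.516,-.265);k=np.linspace(0,1,5)[1:]
a=p[:2]
chain(p,q,[(*(a+(np.array(P)-a)*t),.175,-2.059) for t in k])
E
```

```text
19.3333 [0.58986755 0.21540838 0.1749799 ] -2.0198452556585416 [-0.39  0.47 -0.07  1.74  0.04  0.94 -2.5 ] 0.03894078233606449 [-0.42121315 -0.23068673 -2.6365592 ]
shift [ 0.237  0.775 -0.002] turn [-0.0011 -0.0009  0.0125] rows>= 2.9 
shift [0.267 0.765 0.   ] turn [0. 0. 0.] rows>= 2.9 
shift [0.267 0.765 0.   ] turn [0. 0. 0.] rows>= 2.9 
shift [0.267 0.765 0.   ] turn [0. 0. 0.] rows>= 2.9
```

Call:
send_rows([
  [0.3, 0.03, 0.1, 0, 0, 0, 0.002],
  [0.3, 0.07, 0.25, 0, 0, 0, 0.004],
  [0.3, 0.12, 0.42, 0, 0, 0, 0.006],
  [0.3, 0.18, 0.6, 0, 0, 0, 0.01],
  [0.3, 0.237, 0.775, 0, 0, 0, 0.0125],
])

```text
clock: 19.75
tcp_pos: [0.5684, 0.0921, 0.1707]
orientation: [3.046, -0.761, -0.005]
contact_force: [0.3, -0.4, -1.9]
grip_width: 0.0392
```

Call:
send_rows([
  [0.3, 0.06, 0.17, 0, 0, 0, 0],
  [0.3, 0.12, 0.34, 0, 0, 0, 0],
  [0.3, 0.18, 0.51, 0, 0, 0, 0],
  [0.3, 0.23, 0.65, 0, 0, 0, 0],
  [0.3, 0.267, 0.765, 0, 0, 0, 0],
])

```text
clock: 20.17
tcp_pos: [0.5496, -0.0289, 0.1709]
orientation: [3.045, -0.763, -0.005]
contact_force: [1.1, -0.1, -1.8]
grip_width: 0.0392
```

Call:
send_rows([
  [0.3, 0.06, 0.17, 0, 0, 0, 0],
  [0.3, 0.12, 0.34, 0, 0, 0, 0],
  [0.3, 0.18, 0.51, 0, 0, 0, 0],
  [0.3, 0.23, 0.65, 0, 0, 0, 0],
  [0.3, 0.267, 0.765, 0, 0, 0, 0],
])

```text
clock: 20.58
tcp_pos: [0.5308, -0.1486, 0.1709]
orientation: [3.046, -0.764, -0.006]
contact_force: [-0.4, -0.6, -1.0]
grip_width: 0.0391
```

Call:
send_rows([
  [0.3, 0.06, 0.17, 0, 0, 0, 0],
  [0.3, 0.12, 0.34, 0, 0, 0, 0],
  [0.3, 0.18, 0.51, 0, 0, 0, 0],
  [0.3, 0.23, 0.65, 0, 0, 0, 0],
  [0.3, 0.267, 0.765, 0, 0, 0, 0],
  [0.3, 0.267, 0.765, 0, 0, 0, 0],
  [0.3, 0.267, 0.765, 0, 0, 0, 0],
])

```text
clock: 21.17
tcp_pos: [0.5127, -0.267, 0.171]
orientation: [3.047, -0.765, -0.005]
contact_force: [0.0, 0.8, -1.6]
grip_width: 0.0389
```

```bash
python3 - <<'E'
from plan import *
p,q,o=state();y=q.apply([0,1,0]);print(o["clock"],p,np.arctan2(y[1],y[0]),o["joints"].round(2),o["grip_width"],o["contact_force"])
chain(p,q,[(.516,-.265,.099,-2.059)])
E
```

```text
21.1667 [ 0.51265225 -0.26696518  0.17104696] -2.0627302575875053 [ 0.32  0.4   0.07  1.86 -0.03  0.89 -1.66] 0.03889556600524507 [ 0.04322787  0.83589003 -1.55686561]
shift [ 0.015 -0.023  0.48 ] turn [ 0.0003  0.001  -0.0012] rows>= 1.7
```

Call:
send_rows([
  [0.3, 0.01, -0.02, 0.12, 0, 0, 0],
  [0.3, 0.015, -0.023, 0.25, 0, 0, 0],
  [0.3, 0.015, -0.023, 0.36, 0, 0, 0],
  [0.3, 0.015, -0.023, 0.43, 0, 0, 0],
  [0.3, 0.015, -0.023, 0.47, 0, 0, 0],
  [0.3, 0.015, -0.023, 0.48, 0, 0, 0],
  [0.3, 0.015, -0.023, 0.48, 0, 0, 0],
  [0.3, 0.015, -0.023, 0.48, 0, 0, 0],
])

```text
clock: 21.83
tcp_pos: [0.5191, -0.2637, 0.1014]
orientation: [3.048, -0.759, 0.002]
contact_force: [-0.3, -0.2, -2.3]
grip_width: 0.0392
```

Call:
send_rows([
  [0.3, 0, 0, 0.007, 0, 0, 0],
  [0.3, 0, 0, 0.013, 0, 0, 0],
  [0.3, 0, 0, 0.013, 0, 0, 0],
  [0.3, 0, 0, 0.013, 0, 0, 0],
])

```text
clock: 22.17
tcp_pos: [0.5186, -0.2637, 0.099]
orientation: [3.048, -0.76, 0.001]
contact_force: [0.4, -0.2, -1.5]
grip_width: 0.0388
```

Call:
send_rows([
  [0.3, 0, 0, 0.007, 0, 0, 0],
  [0.3, 0, 0, 0.01, 0, 0, 0],
  [0.3, 0, 0, 0.01, 0, 0, 0],
  [0.3, 0, 0, 0.01, 0, 0, 0],
])

```text
clock: 22.5
tcp_pos: [0.5186, -0.2637, 0.0973]
orientation: [3.048, -0.76, 0.0]
contact_force: [-0.4, 0.5, -0.4]
grip_width: 0.0392
```

The tool is at the expected contact height and the carton's weight has come off the wrist, so I'll release and retreat.

Call:
send_rows([
  [0.5, 0, 0, 0, 0, 0, 0],
  [0.65, 0, 0, 0, 0, 0, 0],
  [0.7, 0, 0, 0, 0, 0, 0],
  [0.7, 0, 0, 0, 0, 0, 0],
  [0.7, 0, 0, -0.1, 0, 0, 0],
  [0.7, 0, 0, -0.3, 0, 0, 0],
  [0.7, 0, 0, -0.5, 0, 0, 0],
  [0.7, 0, 0, -0.7, 0, 0, 0],
  [0.7, 0, 0, -0.7, 0, 0, 0],
])

```text
clock: 23.25
tcp_pos: [0.5218, -0.2652, 0.2085]
orientation: [3.047, -0.76, 0.016]
contact_force: [1.1, -0.8, -0.2]
grip_width: 0.0599
```

Call:
send_rows([
  [0.7, -0.05, -0.2, 0, 0, 0, 0],
  [0.7, -0.1, -0.4, 0, 0, 0, 0],
  [0.7, -0.15, -0.6, 0, 0, 0, 0],
  [0.7, -0.2, -0.8, 0, 0, 0, 0],
  [0.7, -0.25, -1, 0, 0, 0, 0],
  [0.7, -0.25, -1, 0, 0, 0, 0],
  [0.7, -0.25, -1, 0, 0, 0, 0],
  [0.7, -0.25, -1, 0, 0, 0, 0],
])

```text
clock: 23.92
tcp_pos: [0.5556, -0.1143, 0.2021]
orientation: [3.048, -0.76, -0.0]
contact_force: [0.8, -0.5, -0.8]
grip_width: 0.0599
```

```bash
python3 - <<'E'
from bench import r
import cv2
o=r.get_obs();print(o["clock"],o["tcp_pos"],o["contact_force"])
f=r.grab_frame("scene")["pixels"][:,:,::-1]
cv2.imwrite("pics/s4.png",cv2.resize(f[240:360,90:240],None,fx=5,fy=5,interpolation=cv2.INTER_CUBIC))
E
```

```text
23.9167 [ 0.55564897 -0.11425127  0.20213408] [ 0.81664912 -0.51448017 -0.77591896]
```

View pics/s4.png

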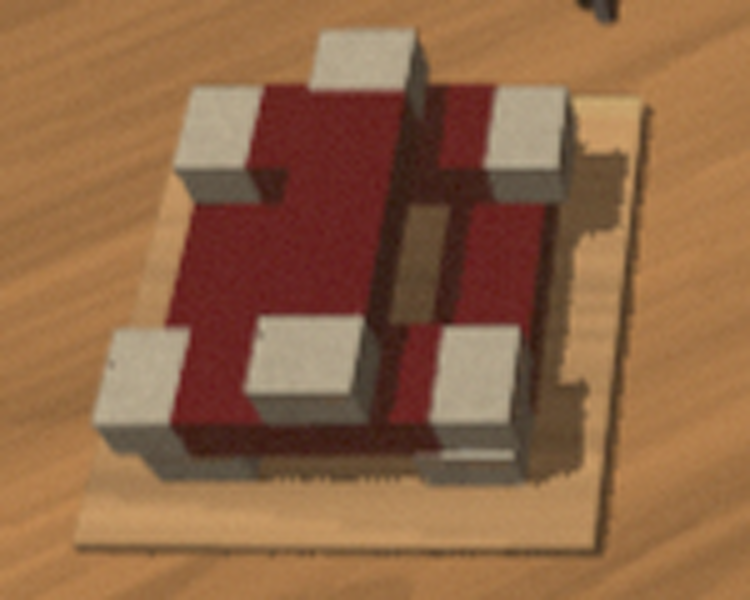

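The pile is complete. The top carton runs along the pair, with its top face from about (154,246)–(173,246) to (139,319)–(160,319). One last check by fit before handing in.

```bash
python3 - <<'E'
import pickle,numpy as np
from fit import fit
from bench import r
f=pickle.load(open("f0.pkl","rb"))["scene"]
p=np.roll(np.array([(320,30),(417,30),(353,397),(246,392)])/5+[90,240]-.4,1,axis=0)
x,e=fit(f,p,.16,.04,.108,[.5,-.2]);print(x,e)
d=x[:2]-[.5147,-.266];c,s=np.cos(-.488),np.sin(-.488);b=np.array([d@[c,s],d@[-s,c]]);print("board xy",b)
if abs(b).max()<.015 and abs(x[2]+.488)<.12: print(r.hand_in())
E
```

```text
[ 0.518  -0.2628 -0.4822] 0.62
board xy [0.00141445 0.00437371]
the job is handed in; nothing more can be done
None
```

The pile is finished and handed in at about 24 s of the 69 s allowed; `hand_in` gives no verdict. Two mat cartons lie across the bottom pair, one near each end. The third lies on top in the middle, along the pair.

Positions below come from fitting box outlines to the scene camera, in board coordinates (limits: 20 mm, 10°):

| Carton | Along the pair (x) | Across it (y) | Target x | Angle off square |
|---|---|---|---|---|
| Near-end cross carton | -51 mm | +4 mm | -55 mm | under 1° |
| Far-end cross carton | +59 mm | -2 mm | +55 mm | under 1° |
| Top carton | +1 mm | +4 mm | 0 mm | under 1° |

- **Fit and heights:** the fits left under 1 px of error and used the expected heights. Heights themselves were checked only by the release heights, which matched flat stacking to about 1 mm.
- **Bottom pair:** it looked unmoved in the crops taken after each placing, but I did not re-measure it.
- **Soap carton and stapler:** I last saw them in place after the first pick, and did not picture them again. The arm passed well above them after that.
- **Forces:** the readings I saw stayed under 8 N.
- **Disagreements:** commanded and measured tool positions differed by 1–3 mm, so I made the final lowering in small steps until the weight came off the wrist. For the far-end carton, I released at 5.5 N of contact.

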